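# Lay out the sample row between the supply jar and the waste jar

### The arm

A 6-joint arm with a two-finger parallel gripper is mounted at the origin on a cart in front of the work surface, level with it; the furniture and walls round the work are solid. World frame = base frame: x ahead of the robot, y to its left, z up, the work surface at z = 0. Lengths are in m, angles in rad, forces in N, time in s.
With the tool pointing down it reaches from about 0.225 to 0.875 m from the base axis. Payload 3.4 kg.
Tool frame: the origin (TCP) lies midway between the tips of the shut fingers; the grasp point (between the pads) lies 19 mm behind it; z points along the fingers, y is the line along which they close (so a half turn about z gives the same grasp; the last joint's range is limited). The gripper opens to 85 mm and grips with 20 to 120 N. Pads are 22 mm wide; open, the fingers measure 114 mm over their backs; the gripper's body (76 mm by 85 mm) begins 54 mm behind the grasp point. The pads swing forward as they close: fully open they stand 13 mm farther back than shut.
Start: joints at [1.194, 0.276, 1.505, -0, 1.361, -0.121], TCP at [0.146, 0.556, 0.231] pointing down, gripper open.
Joint ranges: [-2.89, 2.89], [-0.75, 2.08], [0.22, 2.7], [-1.18, 4.32], [0.11, 2.71], [-2.7, 2.7]. Speed limits (rad/s): [2.57, 2.57, 3.14, 3.14, 3.14, 3.14].

### API

Orientations are given as a unit quaternion [w, x, y, z].
In Python, from rig import * gives the robot as it stands.
- The arm moves only by the tool apply_moves, never from a script. Its argument "steps" is one flat list of numbers, 4 for each row, row after row: the shift along the world's x, y, z in cm, then the turn about the world's z in degrees. A call has 1 to 8 rows; each row is the pose to reach, as a shift and turn from the pose commanded when the call began; what a row does not reach only later rows make up. A row lasts 1/12 s, in which the tool goes at most 41.7 mm and 7.16 degrees, less where a joint would pass 70% of its speed; a pose out of reach is approached as far as the arm can. A call with a gripper value outside its range is refused whole. "jaw" is the closure in counts, from 0 (fully open) to 255 (shut), set as the call begins (left out, the last holds). The fingers move at their own pace and stop on an object; "newtons" is the grip in N (left out, the last holds). Time passes only in rows, so rows that repeat a pose let the fingers close. It gives the time, the measured TCP pose, the force, the opening and the grip force at its end, in the units of the state.
- get_state(): the state, without advancing time (a new reading comes with each control period).
- get_image(name): name is "scene" or "top"; returns the picture (480x640x3 uint8, red, green, blue); there is no depth.
- calibration(name): a dict with "fx", "fy", "cx", "cy" (pixels), "xyz" and "rotation" of the camera in the world. Camera axes: x right, y up, looking along -z (the intrinsics and any distortion apply to the point x, -y, -z); pixel columns grow to the right and rows downward; lengths in m; the calibration is good to about 2 mm. A picture is of the moment at which its call begins. calibration takes no time and is no camera call.
- sign_off(): hands the job in; it is judged then, once.
The state is a dict: "clock": time; "qpos": joint angles; "qd": joint speeds; "effort": joint torques, N m; "position": TCP position; "ee_rot": TCP orientation; "contact_force": force on the tool from outside, world axes, zero at the start; "moment": the same for the moment, N m; "width": finger opening in m; "gripper_force": force on a finger pad.
Only numpy, scipy, OpenCV 4.12 (cv2) and the standard library are available. Lean on these libraries where they do the work, as an engineer would, in place of code of your own. Each camera call takes 0.05 s, during which the arm holds its last target. There are 200 camera calls.

### The job

Take the things from the dark rubber strip nearest you and lay out the sample row on the three cork mats: stand the specimen jar on the mat next to the amber jar, the open white tub on the mat next to the dark jar, and the lidded white jar on the mat between them, with the little screw pot on top of the white jar's lid. Centre each thing on its mat (and the pot on the lid), keep them upright all the while, and leave the glass beaker where it stands.

Things in the scene. Friction and masses are not known exactly. Their poses are not given: they have to be found in the camera images.
- specimen_jar: specimen jar: clear body with a broad red lid and a white stem on the lid, 48 mm across at the lid, 86 mm tall with the stem; body 46 mm across up to 49 mm height, lid from 49 to 62 mm, above it the stem, 13 mm across. Origin at the centre of its underside, z up; round. Loose; starts on the fixed dark rubber strip (2 mm thick) nearest the robot, among six things in any order (one, a white sample bottle, is not needed).
- tub: open thick-walled white tub (a plain empty cup), 62 mm across at the rim narrowing slightly to the foot, 54 mm tall, wall about 7 mm. Origin at the centre of its underside, z up; round. Loose; starts on the fixed dark rubber strip (2 mm thick) nearest the robot, among six things in any order (one, a white sample bottle, is not needed).
- white_jar: white jar with a broad flat white lid, 60 mm across, 74 mm tall; the lid's top is flat and 74 mm above the origin. Origin at the centre of its underside, z up; round. Loose; starts on the fixed dark rubber strip (2 mm thick) nearest the robot, among six things in any order (one, a white sample bottle, is not needed).
- screw_pot: little white screw pot, the smallest of the things in the front row, 24 mm across (26 mm at its cap, the upper 8 mm), 26 mm tall. Origin at the centre of its underside, z up; round. Loose; starts on the fixed dark rubber strip (2 mm thick) nearest the robot, among six things in any order (one, a white sample bottle, is not needed).
- beaker: clear glass beaker with a little green solution, 54 mm across, 70 mm tall; a bystander among the things to be moved, to be left where it stands. Origin at the centre of its underside, z up; round. Loose; starts on the fixed dark rubber strip (2 mm thick) nearest the robot, among six things in any order (one, a white sample bottle, is not needed).
- mat_left: left (+y) one of three equal fixed round cork mats in a row between the amber jar and the dark jar, 80 mm across and 4 mm thick, neighbours about 105 mm apart. Origin at the centre of its underside; its upper face is 4 mm above the bench.
- mat_middle: middle one of three equal fixed round cork mats in a row between the amber jar and the dark jar, 80 mm across and 4 mm thick, neighbours about 105 mm apart. Origin at the centre of its underside; its upper face is 4 mm above the bench.
- mat_right: right (-y) one of three equal fixed round cork mats in a row between the amber jar and the dark jar, 80 mm across and 4 mm thick, neighbours about 105 mm apart. Origin at the centre of its underside; its upper face is 4 mm above the bench.
- amber_jar: brown jar with a blue screw cap, 47 mm across, 86 mm tall, fixed at one end of the row of mats (left or right end, this varies), about 110 mm from the end mat's centre. Origin at the centre of its underside, z up.
- dark_jar: open glass jar with dark contents, 85 mm across, 101 mm tall, fixed at the other end of the row of mats, about 110 mm from the end mat's centre. Origin at the centre of its underside, z up.
Mind the look-alikes: they are no part of the job. Leave any purple look-alike of the specimen_jar alone. What is shaped like the white_jar but purple is not meant.

How it is judged:
At the end, for the whole second after the job is handed in: Specimen jar on the mat next to the amber jar, tub on the one next to the dark jar, white jar on the middle one, each within 12 mm of its mat's centre; screw pot on the white jar's lid within 12 mm of centre; all upright (0.1 rad) and at rest; beaker within 30 mm of its start (((horizontal distance between amber_jar and mat_left below 0.16 m and horizontal distance between specimen_jar and mat_left below 0.012 m and z of specimen_jar in the frame of mat_left between 0 and 0.009 m and horizontal distance between tub and mat_right below 0.012 m and z of tub in the frame of mat_right between 0 and 0.009 m) or (horizontal distance between amber_jar and mat_right below 0.16 m and horizontal distance between specimen_jar and mat_right below 0.012 m and z of specimen_jar in the frame of mat_right between 0 and 0.009 m and horizontal distance between tub and mat_left below 0.012 m and z of tub in the frame of mat_left between 0 and 0.009 m)) and horizontal distance between white_jar and mat_middle below 0.012 m and z of white_jar in the frame of mat_middle between 0 and 0.009 m and horizontal distance between screw_pot and white_jar below 0.012 m and z of screw_pot in the frame of white_jar between 0.07 and 0.079 m and angle between each of specimen_jar, tub, white_jar, screw_pot's own z axis and vertical below 0.1 rad and linear speed of each of specimen_jar, tub, white_jar, screw_pot below 0.02 m/s and distance of beaker from where it was at the start of the episode below 0.03 m); the robot touches nothing.
It fails at once if one of the four things is tipped by more than 0.5 rad (angle between any of specimen_jar, tub, white_jar, screw_pot's own z axis and vertical above 0.5 rad).
It fails at once if the beaker is moved by more than 30 mm or tipped by more than 0.5 rad (distance of beaker from where it was at the start of the episode above 0.03 m or angle between beaker's own z axis and vertical above 0.5 rad).
It also fails if it takes over 115 s, if anything falls off the work surface, if the arm or the gripper's body presses on something with over 40 N, if the wrist force passes 120 N, or if a joint passes its speed limit or range.

## Working session

There is one attempt and no reset: what is moved stays moved. The work goes in short steps, Python scripts to look and compute and a tool call to move; the robot and the scene stay as the last step left them, time stands still between calls to the robot, and variables do not carry over. Pictures are saved under pics/ and viewed, at most 14 in all, crops included, and the job is handed in when it is done.

Besides the shell and the picture viewer there is one more tool, called after "Call:" as name(argument=value, ...) on one line, values as JSON. apply_moves: Moves the arm, as the interface text tells. Its arguments: {"type":"object","properties":{"steps":{"type":"array","items":{"type":"number"}},"jaw":{"type":"number"},"newtons":{"type":"number"}},"required":["steps"]}

```bash
mkdir -p pics; python3 - <<'E'
from rig import *
import cv2
for n in ("scene","top"):
    cv2.imwrite(f"pics/{n}0.png",get_image(n)[:,:,::-1]); print(n,calibration(n))
s=get_state();print(s)
E
```

```text
scene {'fx': 600.6577937078733, 'fy': 600.6577937078733, 'cx': 314.3696639689115, 'cy': 242.04602718751264, 'xyz': array([-0.59877838, -0.53869037,  0.59976955]), 'rotation': array([ 0.71182198,  0.46616587, -0.2762269 , -0.44687531])}
top {'fx': 454.3443778020223, 'fy': 454.3443778020223, 'cx': 330.6331778661328, 'cy': 245.50817043383634, 'xyz': array([ 0.3267359 , -0.00111755,  1.08544707]), 'rotation': array([-0.69513531, -0.06906559,  0.0548947 ,  0.71344475])}
{'clock': 0.1, 'qpos': array([ 1.19398010e+00,  2.76523851e-01,  1.50598759e+00,  2.47363912e-05,
        1.36070608e+00, -1.21005421e-01]), 'qd': array([-5.15129402e-05, -2.52772897e-03, -1.08436328e-03, -8.09729247e-04,
        4.95659376e-04,  1.34210479e-03]), 'effort': array([ 2.64113965e-03, -4.17703915e+01, -2.46405834e+01, -1.77024922e-04,
        6.00862622e-03,  1.78724278e-06]), 'position': array([0.1453204 , 0.55585551, 0.23053827]), 'ee_rot': array([-2.11863011e-04,  1.27559462e-01,  9.91830592e-01, -7.84415289e-04]), 'contact_force': array([-0.55914568,  0.17927159, -0.45426796]), 'moment': array([ 0.00439191,  0.01224784, -0.00848935]), 'gripper_force': 0.0, 'width': 0.08526208971437552}
```

View pics/scene0.png

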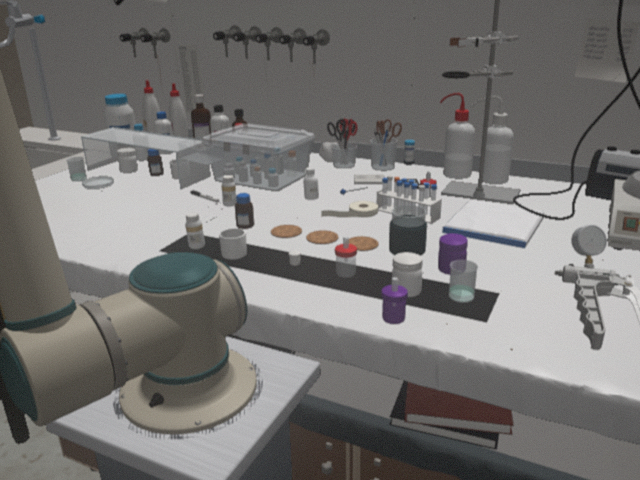

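View pics/top0.png

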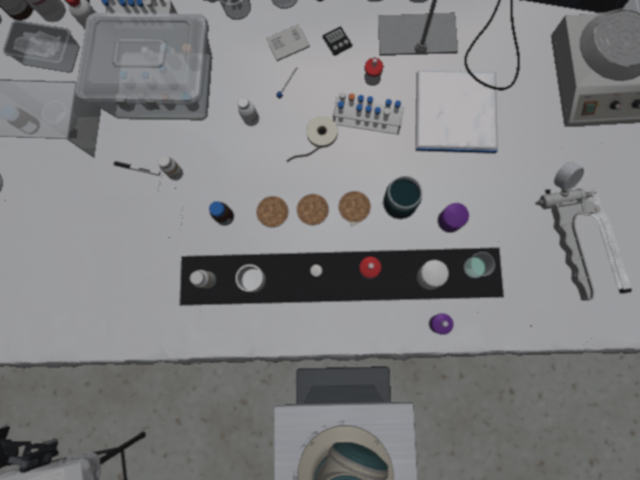

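Top view: the amber jar (221,212) is on the left (+y) and the dark jar (403,197) on the right. The mats are at (272,211), (312,209) and (354,206). On the strip are the bottle (202,278), tub (250,278), pot (316,270), red specimen jar (370,267), white jar (434,273) and beaker (479,265). The purple look-alikes at (455,216) and (441,323) are left alone. The red-lidded item far back at (373,66) isn't on the strip, so it isn't meant either.

```bash
cat > h.py <<'E'
from rig import *
import numpy as np, cv2
from scipy.spatial.transform import Rotation as R
C={n:calibration(n) for n in("scene","top")}
def rot(n): w,x,y,z=C[n]["rotation"]; return R.from_quat([x,y,z,w])
def proj(n,P):
    c=C[n]; q=rot(n).inv().apply(np.atleast_2d(P)-c["xyz"])
    return np.c_[c["cx"]-c["fx"]*q[:,0]/q[:,2], c["cy"]+c["fy"]*q[:,1]/q[:,2]]
def at(n,uv,z):
    c=C[n]; d=rot(n).apply([(uv[0]-c["cx"])/c["fx"],-(uv[1]-c["cy"])/c["fy"],-1])
    return c["xyz"]+d*(z-c["xyz"][2])/d[2]
def circ(x,y,z,d):
    t=np.linspace(0,2*np.pi,49); return np.c_[x+d/2*np.cos(t),y+d/2*np.sin(t),0*t+z]
def overlay(n,img,items,box,k,fn):
    x0,y0,x1,y1=box; im=cv2.resize(img[y0:y1,x0:x1,::-1],None,fx=k,fy=k,interpolation=cv2.INTER_CUBIC)
    for (x,y,z,d) in items:
        p=((proj(n,circ(x,y,z,d))-[x0,y0]+.5)*k).astype(np.int32); cv2.polylines(im,[p],True,(0,255,0),1)
    cv2.imwrite(fn,im)
E
python3 - <<'E'
from h import *
img=get_image("top"); sc=get_image("scene")
pts={"mL":(272,211,.004,.08),"mM":(312.5,209,.004,.08),"mR":(354,206,.004,.08),"tub":(250,278,.056,.062),"pot":(316,270,.028,.026),"spec":(370.5,267,.064,.048),"wj":(434,273,.076,.06),"beak":(479,265,.072,.054)}
it=[]
for k,(u,v,z,d) in pts.items():
    p=at("top",(u,v),z); print(k,p.round(4)); it.append((p[0],p[1],z,d))
overlay("top",img,it,(180,170,500,340),2.5,"pics/top1.png")
overlay("scene",sc,it,(170,200,500,330),2.4,"pics/sc1.png")
E
```

```text
mL [0.609  0.1604 0.004 ]
mM [0.6111 0.0606 0.004 ]
mR [ 0.6156 -0.0414  0.004 ]
tub [0.4395 0.2032 0.056 ]
pot [0.4573 0.0536 0.028 ]
spec [ 0.4563 -0.0717  0.064 ]
wj [ 0.4376 -0.2111  0.076 ]
beak [ 0.4533 -0.313   0.072 ]
```

View pics/top1.png

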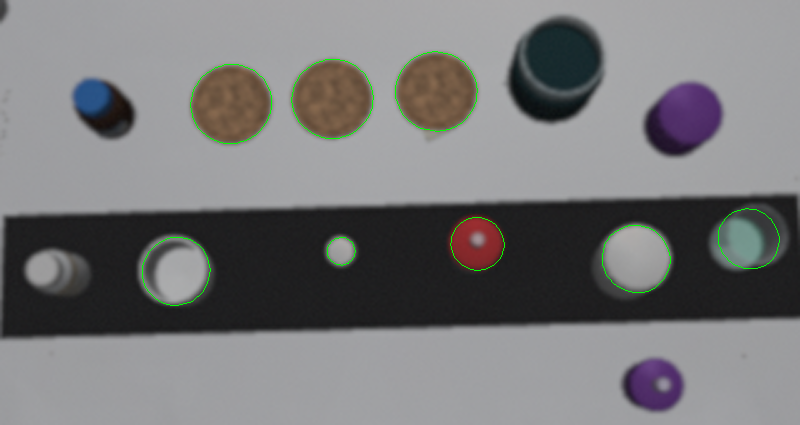

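View pics/sc1.png

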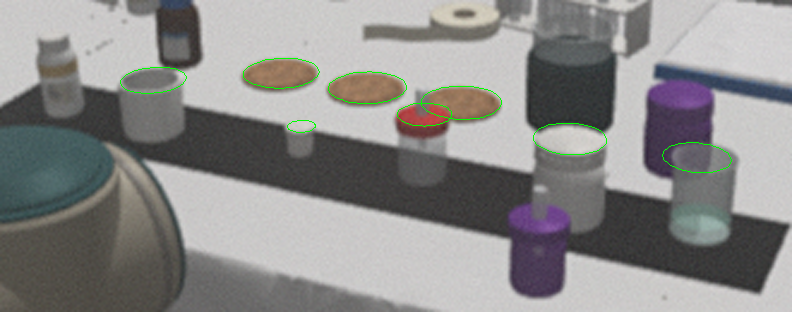

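```bash
cat >> h.py <<'E'
def blobs(n,img,kind,box):
    hsv=cv2.cvtColor(img,cv2.COLOR_RGB2HSV)
    lo,hi={"mat":((5,60,60),(20,200,230)),"red":((172,110,60),(180,255,255)),"white":((0,0,115),(180,45,255))}[kind]
    m=cv2.inRange(hsv,lo,hi)
    if kind=="red": m|=cv2.inRange(hsv,(0,110,60),(4,255,255))
    mm=np.zeros_like(m); x0,y0,x1,y1=box; mm[y0:y1,x0:x1]=m[y0:y1,x0:x1]
    out=[]
    for c in cv2.findContours(mm,cv2.RETR_EXTERNAL,cv2.CHAIN_APPROX_NONE)[0]:
        if cv2.contourArea(c)>40:
            h=cv2.convexHull(c); M=cv2.moments(h); out.append((M["m10"]/M["m00"],M["m01"]/M["m00"],cv2.contourArea(h)))
    return sorted(out)
E
python3 - <<'E'
from h import *
t=get_image("top"); s=get_image("scene")
for n,im,bx in(("top",t,(245,180,380,235)),("scene",s,(262,215,385,258))):
    for b in blobs(n,im,"mat",bx): print(n,"mat",np.round(b,1),at(n,b,.004)[:2].round(4))
for n,im,bx in(("top",t,(350,250,395,285)),("scene",s,(330,230,365,265))):
    for b in blobs(n,im,"red",bx): print(n,"red",np.round(b,1),at(n,b,.064)[:2].round(4))
for nm,bx,z in(("tub",(225,258,275,298),.056),("pot",(305,260,328,282),.028),("wj",(412,254,455,295),.076),("beaker",(460,250,500,283),.072)):
    for b in blobs("top",t,"white",bx): print(nm,np.round(b,1),2*(b[2]/np.pi)**.5/454*(1.085-z),at("top",b,z)[:2].round(4))
E
```

```text
top mat [272.  211.3 693. ] [0.6083 0.1605]
top mat [312.2 209.2 694.5] [0.6107 0.0615]
top mat [354.1 206.3 697. ] [ 0.615  -0.0416]
scene mat [286.  230.6 270. ] [0.604  0.1597]
scene mat [322.1 236.8 293.5] [0.6056 0.0595]
scene mat [362.8 242.8 284.5] [ 0.6128 -0.045 ]
top red [369.9 266.6 377. ] [ 0.4573 -0.0704]
scene red [345.7 249.7 198.5] [ 0.4439 -0.0755]
tub [248.9 277.4 530.5] 0.058905693772854734 [0.4408 0.2056]
pot [315.9 270.   80.5] 0.023570681200010848 [0.4573 0.0537]
wj [434.4 272.3 510. ] 0.05663376843740337 [ 0.4392 -0.2121]
beaker [472.5 268.9 144.5] 0.03026513220613688 [ 0.445 -0.298]
```

Amber is on the left, so the specimen jar goes to mat_left and the tub to mat_right. Top-view positions agree with the known sizes, and the two cameras agree to about 5 mm. I start with the white jar, closing the fingers along x.

Call:
apply_moves(steps=[29.2,-76.8,0,-75.3,29.2,-76.8,0,-75.3,29.2,-76.8,0,-75.3,29.2,-76.8,0,-75.3,29.2,-76.8,0,-75.3,29.2,-76.8,0,-75.3,29.2,-76.8,0,-75.3,29.2,-76.8,0,-75.3], jaw=0, newtons=40)

```text
clock: 0.97
position: [0.264, 0.243, 0.2315]
ee_rot: [0.0, 0.589, 0.808, 0.0]
contact_force: [1.0, -0.1, -0.1]
width: 0.0854
gripper_force: 0.0
```

Call:
apply_moves(steps=[17.4,-45.5,0,-18,17.4,-45.5,0,-18,17.4,-45.5,0,-18,17.4,-45.5,0,-18,17.4,-45.5,0,-18,17.4,-45.5,0,-18,17.4,-45.5,0,-18,17.4,-45.5,0,-18])

```text
clock: 1.63
position: [0.3832, -0.0688, 0.2316]
ee_rot: [0.0, 0.707, 0.707, 0.0]
contact_force: [0.7, 0.1, 0.4]
width: 0.0856
gripper_force: 0.0
```

Call:
apply_moves(steps=[5.6,-14.6,-4,0,5.6,-14.6,-4,0,5.6,-14.6,-4,0,5.6,-14.6,-4,0,5.6,-14.6,-4,0,5.6,-14.6,-4,0])

```text
clock: 2.13
position: [0.439, -0.214, 0.1903]
ee_rot: [-0.001, 0.708, 0.706, -0.0]
contact_force: [0.3, 0.7, 0.5]
width: 0.0854
gripper_force: 0.0
```

Call:
apply_moves(steps=[-0.1,0.2,-4,0,-0.1,0.2,-8,0,-0.1,0.2,-10,0,-0.1,0.2,-10,0])

```text
clock: 2.47
position: [0.4343, -0.207, 0.0878]
ee_rot: [-0.005, 0.706, 0.708, -0.001]
contact_force: [-0.5, 0.2, -0.8]
width: 0.0854
gripper_force: 0.0
```

```bash
python3 - <<'E'
from h import *
im=get_image("scene"); overlay("scene",im,[],(360,150,520,330),3.3,"pics/sc2.png"); print(get_state()["position"])
E
```

```text
[ 0.43616661 -0.20829022  0.09013541]
```

View pics/sc2.png

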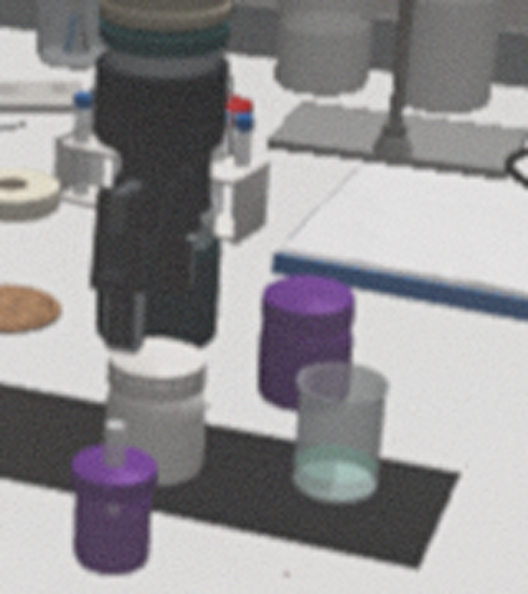

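The fingers are in line above the white jar's lid (crop (158,355)) and the beaker is clear to the right. I descend to lid height.

Call:
apply_moves(steps=[0,0,-2.5,0,0,0,-4.8,0,0,0,-4.8,0,0,0,-4.8,0,0,0,-4.8,0])

```text
clock: 2.93
position: [0.4395, -0.2111, 0.0454]
ee_rot: [0.002, 0.707, 0.708, 0.0]
contact_force: [0.4, -0.2, -0.4]
width: 0.0851
gripper_force: 0.0
```

Call:
apply_moves(steps=[0,0,-0.2,0,0,0,-0.2,0,0,0,-0.2,0,0,0,-0.2,0,0,0,-0.2,0,0,0,-0.2,0,0,0,-0.2,0,0,0,-0.2,0], jaw=255, newtons=40)

```text
clock: 3.6
position: [0.4387, -0.2112, 0.0428]
ee_rot: [0.001, 0.707, 0.707, 0.0]
contact_force: [-0.6, 0.6, 6.4]
width: 0.0576
gripper_force: 41.4
```

Call:
apply_moves(steps=[0,0,0.5,0,0,0,1,0,0,0,1.5,0,0,0,2,0,0,0,2,0])

```text
clock: 4.02
position: [0.4387, -0.2111, 0.0625]
ee_rot: [0.001, 0.707, 0.707, 0.0]
contact_force: [-0.1, -0.3, -1.9]
width: 0.0573
gripper_force: 43.0
```

```bash
python3 - <<'E'
from h import *
im=get_image("scene"); overlay("scene",im,[],(360,180,500,320),4,"pics/sc3.png"); print(get_state()["position"])
E
```

```text
[ 0.43847307 -0.21089062  0.06201848]
```

View pics/sc3.png

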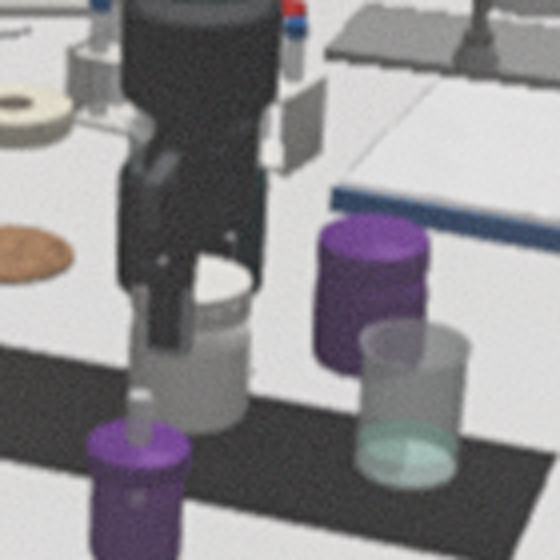

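The jar is held and upright at the rim. Self-centring in x at 0.4387 agrees with the top camera's 0.438, so I trust the top camera. I carry it to the middle mat at (0.610, 0.061).

Call:
apply_moves(steps=[0,0,4,0,2,3,8,0,17.1,27.2,8,0,17.1,27.2,8,0,17.1,27.2,8,0,17.1,27.2,8,0,17.1,27.2,8,0,17.1,27.2,8,0])

```text
clock: 4.73
position: [0.5864, 0.0265, 0.1397]
ee_rot: [-0.0, 0.707, 0.707, -0.0]
contact_force: [-0.1, -1.0, -1.1]
width: 0.0574
gripper_force: 44.2
```

Call:
apply_moves(steps=[4.8,7.8,0,0,4.8,7.8,0,0,4.8,7.8,0,0,4.8,7.8,0,0,4.8,7.8,0,0])

```text
clock: 5.15
position: [0.6331, 0.1024, 0.139]
ee_rot: [-0.0, 0.706, 0.708, -0.001]
contact_force: [0.1, -0.6, -1.0]
width: 0.0578
gripper_force: 44.1
```

Call:
apply_moves(steps=[-2.3,-4.1,0,0,-2.3,-4.1,0,0,-2.3,-4.1,-3,0,-2.3,-4.1,-6,0,-2.3,-4.1,-8,0,-2.3,-4.1,-8,0,-2.3,-4.1,-8,0,-2.3,-4.1,-8,0])

```text
clock: 5.82
position: [0.6114, 0.0603, 0.0613]
ee_rot: [0.001, 0.707, 0.707, 0.0]
contact_force: [1.3, -0.1, -1.6]
width: 0.0575
gripper_force: 44.0
```

Call:
apply_moves(steps=[-0.1,0.1,-0.8,0,-0.1,0.1,-1.2,0,-0.1,0.1,-1.4,0,-0.1,0.1,-1.4,0,-0.1,0.1,-1.4,0,-0.1,0.1,-1.4,0])

```text
clock: 6.32
position: [0.6102, 0.0626, 0.0462]
ee_rot: [0.0, 0.707, 0.708, 0.0]
contact_force: [0.4, 0.2, -1.8]
width: 0.058
gripper_force: 44.0
```

Call:
apply_moves(steps=[0,-0.1,-0.1,0,0,-0.1,-0.15,0,0,-0.1,-0.15,0])

```text
clock: 6.57
position: [0.6103, 0.0614, 0.045]
ee_rot: [0.0, 0.707, 0.707, 0.0]
contact_force: [0.2, 0.0, 2.2]
width: 0.0575
gripper_force: 44.5
```

Call:
apply_moves(steps=[0,0,0,0,0,0,0,0,0,0,0,0,0,0,0,0,0,0,0,0,0,0,3,0,0,0,6,0,0,0,9,0], jaw=0)

```text
clock: 7.23
position: [0.6094, 0.0615, 0.1349]
ee_rot: [-0.001, 0.707, 0.707, -0.001]
contact_force: [0.9, 0.7, -0.7]
width: 0.0854
gripper_force: 0.0
```

Call:
apply_moves(steps=[-15.3,-13.2,1,0,-15.3,-13.2,1,0,-15.3,-13.2,1,0,-15.3,-13.2,1,0,-15.3,-13.2,1,0,-15.3,-13.2,1,0,-15.3,-13.2,0,0,-15.3,-13.2,0,0])

```text
clock: 7.9
position: [0.456, -0.0706, 0.1338]
ee_rot: [-0.001, 0.707, 0.707, -0.0]
contact_force: [-0.7, 0.1, -0.7]
width: 0.0855
gripper_force: 0.0
```

Call:
apply_moves(steps=[0.1,0,-4,0,0.1,0,-7,0,0.1,0,-9,0,0.1,0,-10,0,0.1,0,-10,0,0.1,0,-10,0])

```text
clock: 8.4
position: [0.4583, -0.0701, 0.0342]
ee_rot: [-0.001, 0.707, 0.708, -0.0]
contact_force: [0.6, 0.6, 0.3]
width: 0.0855
gripper_force: 0.0
```

Call:
apply_moves(steps=[0,0,0,0,0,0,0,0,0,0,0,0,0,0,0,0,0,0,0,0,0,0,0,0,0,0,0,0,0,0,0,0], jaw=255, newtons=40)

```text
clock: 9.07
position: [0.4586, -0.0707, 0.0356]
ee_rot: [0.001, 0.707, 0.707, 0.001]
contact_force: [-0.6, 0.2, 6.5]
width: 0.0457
gripper_force: 40.3
```

Call:
apply_moves(steps=[0,0,1,0,0,0,4,0,0,0,8,0,0,0,12,0,15,23.1,12,0,15,23.1,12,0,15,23.1,12,0,15,23.1,12,0])

```text
clock: 9.73
position: [0.5495, 0.0706, 0.1554]
ee_rot: [0.001, 0.707, 0.707, 0.001]
contact_force: [0.5, -0.3, -0.8]
width: 0.0459
gripper_force: 41.3
```

Call:
apply_moves(steps=[5.9,9,0,0,5.9,9,0,0,5.9,9,0,0,5.9,9,0,0,5.9,9,-3,0,5.9,9,-6,0,5.9,9,-9,0,5.9,9,-9,0])

```text
clock: 10.4
position: [0.6025, 0.1581, 0.0588]
ee_rot: [-0.004, 0.707, 0.707, -0.005]
contact_force: [-1.4, -0.3, 0.0]
width: 0.0461
gripper_force: 41.3
```

Call:
apply_moves(steps=[0,0,-1,0,0,0,-1.8,0,0,0,-2,0,0,0,-2,0,0,0,-2,0])

```text
clock: 10.82
position: [0.6086, 0.1593, 0.0457]
ee_rot: [0.001, 0.707, 0.707, 0.001]
contact_force: [-0.3, -0.1, -0.2]
width: 0.046
gripper_force: 41.3
```

Call:
apply_moves(steps=[0,0.1,-0.5,0,0,0.1,-0.7,0,0,0.1,-0.8,0,0,0.1,-0.8,0])

```text
clock: 11.15
position: [0.6081, 0.1605, 0.0376]
ee_rot: [0.0, 0.707, 0.707, 0.001]
contact_force: [-1.2, 1.2, 5.1]
width: 0.0455
gripper_force: 41.7
```

Contact with the mat (5 N). I release and rise, then go for the tub.

Call:
apply_moves(steps=[0,0,0,0,0,0,0,0,0,0,0,0,0,0,0,0,0,0,0,0,0,0,3,0,0,0,6,0,0,0,10,0], jaw=0)

```text
clock: 11.82
position: [0.6058, 0.16, 0.1349]
ee_rot: [-0.002, 0.707, 0.707, -0.002]
contact_force: [0.3, 0.0, -0.1]
width: 0.0856
gripper_force: 0.0
```

```bash
python3 - <<'E'
from h import *
t=get_image("top");s=get_image("scene")
overlay("top",t,[(.6083,.1605,.004,.08),(.6107,.0615,.004,.08),(.610,.0615,.078,.06),(.6083,.1605,.066,.048),(.440,.204,.056,.062)],(200,180,400,310),4,"pics/top4.png")
E
```

```text
(no output)
```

View pics/top4.png

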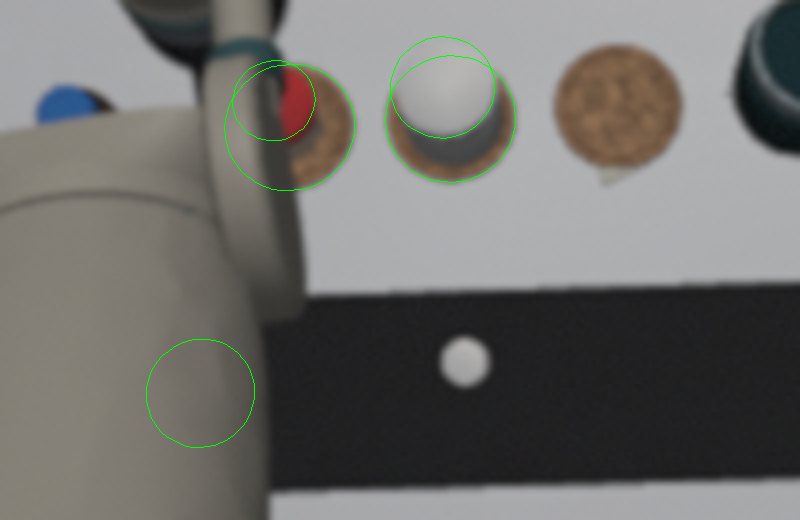

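The white jar's lid (443,87) sits on the predicted circle centred over its mat. The red lid (290,105) matches as far as the arm lets it show. Next, the tub.

Call:
apply_moves(steps=[-16.8,4.4,0,0,-16.8,4.4,0,0,-16.8,4.4,0,0,-16.8,4.4,0,0,-16.8,4.4,0,0,-16.8,4.4,0,0,-16.8,4.4,-2,0,-16.8,4.4,-2,0])

```text
clock: 12.58
position: [0.4398, 0.2038, 0.1146]
ee_rot: [-0.0, 0.707, 0.707, -0.001]
contact_force: [0.1, -1.0, -0.6]
width: 0.0856
gripper_force: 0.0
```

Call:
apply_moves(steps=[0,0,-3,0,0,0,-6,0,0,0,-8,0,0,0,-9.5,0,0,0,-9.7,0,0,0,-9.7,0])

```text
clock: 13.08
position: [0.4405, 0.2039, 0.0187]
ee_rot: [-0.0, 0.707, 0.707, -0.001]
contact_force: [0.7, -0.4, 0.0]
width: 0.0852
gripper_force: 0.0
```

Call:
apply_moves(steps=[0,0,0,0,0,0,0,0,0,0,0,0,0,0,0,0,0,0,0,0,0,0,0,0,0,0,0,0,0,0,0,0], jaw=255, newtons=40)

```text
clock: 13.75
position: [0.4413, 0.2046, 0.0211]
ee_rot: [0.001, 0.707, 0.707, 0.002]
contact_force: [0.5, -0.9, 6.0]
width: 0.0599
gripper_force: 43.4
```

Call:
apply_moves(steps=[0,0,1,0,0,0,4,0,0,0,8,0,0,0,12,0,5,-7,12,0,8,-11,12,0,11,-16,12,0,13,-18.5,12,0])

```text
clock: 14.42
position: [0.5361, 0.0667, 0.1405]
ee_rot: [0.001, 0.706, 0.708, 0.001]
contact_force: [0.1, 0.8, -1.1]
width: 0.06
gripper_force: 43.9
```

Call:
apply_moves(steps=[7.9,-10.9,0,0,7.9,-10.9,0,0,7.9,-10.9,0,0,7.9,-10.9,0,0,7.9,-10.9,-3,0,7.9,-10.9,-6,0,7.9,-10.9,-9,0,7.9,-10.9,-9,0])

```text
clock: 15.08
position: [0.6094, -0.0402, 0.044]
ee_rot: [-0.005, 0.707, 0.707, -0.003]
contact_force: [-1.0, 0.7, -1.7]
width: 0.0597
gripper_force: 44.0
```

Call:
apply_moves(steps=[0,0,-1,0,0,0,-1.8,0,0,0,-2,0,0,0,-2,0,0,0,-2,0])

```text
clock: 15.5
position: [0.6153, -0.041, 0.0306]
ee_rot: [0.001, 0.707, 0.707, 0.001]
contact_force: [-0.2, -0.6, -1.0]
width: 0.0603
gripper_force: 44.1
```

Call:
apply_moves(steps=[0,-0.1,-0.5,0,0,-0.1,-0.7,0,0,-0.1,-0.7,0,0,-0.1,-0.7,0])

```text
clock: 15.83
position: [0.615, -0.0422, 0.0231]
ee_rot: [0.001, 0.707, 0.707, 0.0]
contact_force: [-1.0, -0.2, 2.7]
width: 0.0601
gripper_force: 44.3
```

Call:
apply_moves(steps=[0,0,0,0,0,0,0,0,0,0,0,0,0,0,0,0,0,0,0,0,0,0,3,0,0,0,6,0,0,0,10,0], jaw=0)

```text
clock: 16.5
position: [0.6126, -0.0418, 0.1211]
ee_rot: [-0.002, 0.707, 0.707, -0.002]
contact_force: [1.0, 0.5, -0.8]
width: 0.0853
gripper_force: 0.0
```

Call:
apply_moves(steps=[-15.7,9.5,0,0,-15.7,9.5,0,0,-15.7,9.5,0,0,-15.7,9.5,0,0,-15.7,9.5,0,0,-15.7,9.5,0,0,-15.7,9.5,-3,0,-15.7,9.5,-3,0])

```text
clock: 17.17
position: [0.4559, 0.0528, 0.0901]
ee_rot: [-0.001, 0.707, 0.708, -0.002]
contact_force: [-1.0, 0.2, -0.2]
width: 0.0853
gripper_force: 0.0
```

Call:
apply_moves(steps=[0,0,-3,0,0,0,-6,0,0,0,-7.5,0,0,0,-8.3,0,0,0,-8.4,0,0,0,-8.4,0])

```text
clock: 17.67
position: [0.4585, 0.0526, 0.0086]
ee_rot: [0.0, 0.707, 0.707, 0.0]
contact_force: [-0.5, -1.3, 1.0]
width: 0.0854
gripper_force: 0.0
```

Call:
apply_moves(steps=[0,0.1,-0.2,0,0,0.1,-0.2,0,0,0.1,-0.2,0,0,0.1,-0.2,0,0,0.1,-0.2,0,0,0.1,-0.2,0,0,0.1,-0.2,0,0,0.1,-0.2,0], jaw=255, newtons=25)

```text
clock: 18.33
position: [0.4579, 0.054, 0.0071]
ee_rot: [0.0, 0.707, 0.707, 0.0]
contact_force: [-0.6, -0.4, 6.4]
width: 0.0247
gripper_force: 24.3
```

Call:
apply_moves(steps=[0,0,0,0,0,0,0,0,0,0,0,0,0,0,0,0])

```text
clock: 18.67
position: [0.4579, 0.054, 0.0071]
ee_rot: [0.0, 0.707, 0.707, 0.0]
contact_force: [-0.6, -0.3, 5.6]
width: 0.025
gripper_force: 24.3
```

Call:
apply_moves(steps=[0,0,1,0,0,0,4,0,0,0,8,0,0,0,12,0,3,0.2,12,0,7,0.4,12,0,11,0.6,12,0,13,0.7,12,0])

```text
clock: 19.33
position: [0.5926, 0.0609, 0.1272]
ee_rot: [0.002, 0.707, 0.707, 0.002]
contact_force: [-0.0, 0.3, -0.1]
width: 0.0252
gripper_force: 24.7
```

```bash
python3 - <<'E'
from h import *
im=get_image("scene"); overlay("scene",im,[(.6102,.0614,.078,.06),(.6083,.1605,.066,.048),(.615,-.042,.058,.062)],(240,140,420,270),4.4,"pics/sc5.png"); print(get_state()["position"])
E
```

```text
[0.59544727 0.0609026  0.1266848 ]
```

View pics/sc5.png

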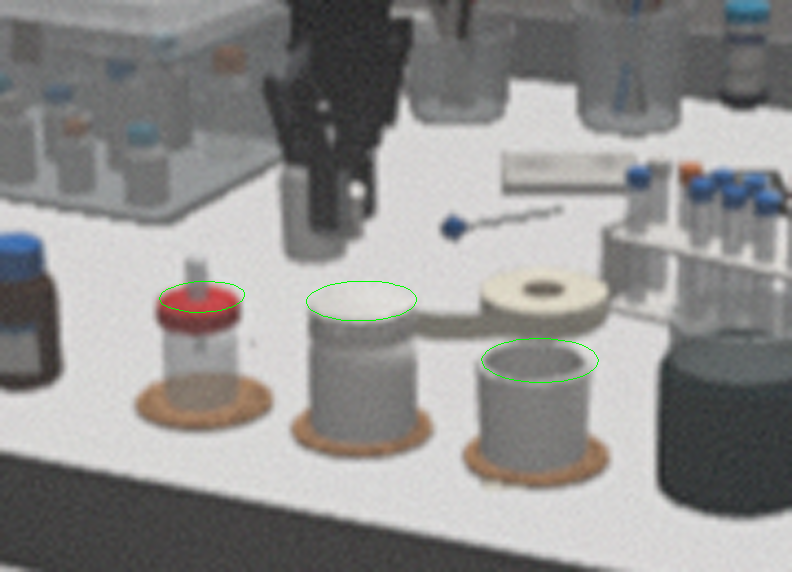

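All three stand on their mats, upright and centred: red lid (200,305), white lid (360,300), tub rim (540,360). The pot is between the fingers at (357,190). I move over the lid centre and lower.

Call:
apply_moves(steps=[2.2,0,0,0,2.2,0,0,0,2.2,0,-0.5,0,2.2,0,-1.5,0,2.2,0,-2.5,0,2.2,0,-3,0,2.2,0,-3,0,2.2,0,-3,0])

```text
clock: 20.05
position: [0.6086, 0.0609, 0.0959]
ee_rot: [-0.001, 0.707, 0.707, -0.001]
contact_force: [-0.3, 0.5, 0.2]
width: 0.025
gripper_force: 24.7
```

Call:
apply_moves(steps=[0.1,0,-0.4,0,0.1,0,-0.8,0,0.1,0,-1.1,0,0.1,0,-1.1,0,0.1,0,-1.1,0])

```text
clock: 20.47
position: [0.6104, 0.0609, 0.0853]
ee_rot: [-0.0, 0.707, 0.707, -0.0]
contact_force: [0.0, -0.6, -1.2]
width: 0.0252
gripper_force: 24.7
```

Call:
apply_moves(steps=[0,0,-0.1,0,0,0,-0.2,0,0,0,-0.2,0,0,0,-0.2,0])

```text
clock: 20.8
position: [0.6105, 0.0609, 0.0835]
ee_rot: [0.0, 0.707, 0.707, 0.0]
contact_force: [0.2, 0.1, -0.7]
width: 0.0249
gripper_force: 24.7
```

Call:
apply_moves(steps=[0,0,-0.1,0,0,0,-0.1,0,0,0,-0.1,0])

```text
clock: 21.05
position: [0.6107, 0.061, 0.0831]
ee_rot: [0.0, 0.707, 0.707, 0.0]
contact_force: [-1.6, -0.3, 4.5]
width: 0.0253
gripper_force: 24.9
```

Call:
apply_moves(steps=[0,0,0,0,0,0,0,0,0,0,0,0,0,0,0,0,0,0,0,0,0,0,0,0,0,0,3,0,0,0,6,0], jaw=0)

```text
clock: 21.72
position: [0.6088, 0.0609, 0.141]
ee_rot: [-0.002, 0.707, 0.707, -0.002]
contact_force: [1.0, -0.7, 0.5]
width: 0.085
gripper_force: 0.0
```

Call:
apply_moves(steps=[0,0,5,0,0,0,8,0,-10,15,8,0,-20,28,8,0,-20,28,8,0,-20,28,8,0,-20,28,8,0,-20,28,8,0])

```text
clock: 22.38
position: [0.4642, 0.2658, 0.2226]
ee_rot: [0.0, 0.707, 0.707, 0.0]
contact_force: [0.4, 0.5, -0.2]
width: 0.0853
gripper_force: 0.0
```

Call:
apply_moves(steps=[-12,22,0,0,-12,22,0,0,-12,22,0,0,-12,22,0,0,-12,22,0,0,-12,22,0,0,-12,22,0,0,-12,22,0,0])

```text
clock: 23.05
position: [0.344, 0.4864, 0.2221]
ee_rot: [0.0, 0.705, 0.709, -0.0]
contact_force: [-0.2, -0.2, 0.1]
width: 0.0857
gripper_force: 0.0
```

```bash
python3 - <<'E'
from h import *
t=get_image("top");s=get_image("scene")
it=[(.6083,.1605,.004,.08),(.6107,.0615,.004,.08),(.615,-.0416,.004,.08),(.6083,.1605,.066,.048),(.6107,.0615,.078,.06),(.6107,.0615,.104,.026),(.615,-.0416,.058,.062)]
overlay("top",t,it,(200,160,400,290),4,"pics/top6.png")
overlay("scene",s,it[3:],(240,190,500,320),3,"pics/sc6.png"); print(get_state())
E
```

```text
{'clock': 23.15, 'qpos': array([ 8.34405845e-01,  3.11143718e-01,  1.47642954e+00, -9.60082343e-04,
        1.35484909e+00,  8.33199060e-01]), 'qd': array([-0.02760004, -0.00923862,  0.00869447,  0.00210027, -0.00088744,
        0.00137633]), 'effort': array([ 1.04718089e+00, -4.34570038e+01, -2.47126919e+01,  9.29817790e-02,
       -2.51307565e-02,  5.13873420e-04]), 'position': array([0.34558136, 0.4840528 , 0.22220676]), 'ee_rot': array([ 4.88372405e-04,  7.06606933e-01,  7.07605999e-01, -3.91677176e-04]), 'contact_force': array([-0.19162693, -0.74752693, -0.11217906]), 'moment': array([-0.02478237,  0.01795419, -0.08011347]), 'gripper_force': 0.0, 'width': 0.08513082276422965}
```

View pics/top6.png

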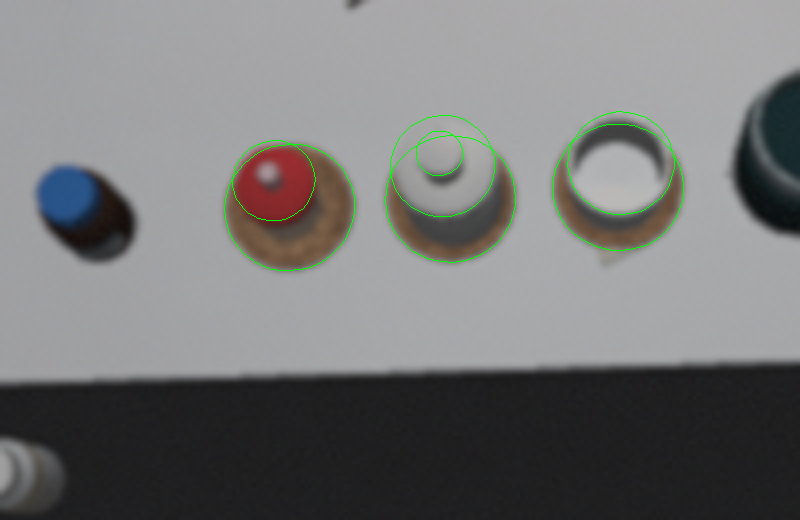

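View pics/sc6.png

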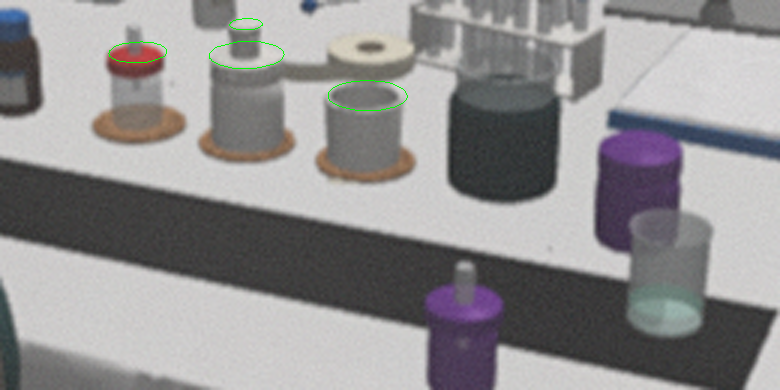

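Both final views show everything upright and within about 3 mm of the target circles: red lid (275,183), white lid with pot (440,155), and tub (618,165) in the top crop. The beaker, at (668,275) in the scene crop, hasn't moved. I'm handing in.

```bash
python3 -c "
from rig import *
print(sign_off())"
```

```text
the job is handed in; nothing more can be done
None
```

The sample row is laid out and handed in: specimen jar on the left mat by the amber jar, white jar with the pot on its lid in the middle, tub on the right mat by the dark jar, all upright and within about 3 mm of centre in the last pictures, beaker untouched (no verdict was returned).

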